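# Open the vacuum chamber: free its swing bolt and raise the lid

### The job

Open the small vacuum chamber on the optical table: unscrew the wing nut on its swing bolt until it comes clear of the lipped lug, swing the bolt outward out of its slot so that it lies down, then lift the lid by the lug to about 45 degrees or more and leave it standing open. Work by feel and centre your grip on the nut: the bolt and nut must never be pressed against the lug with more than 8 N. Leave the other things on the table where they are.

Things in the scene. Friction and masses are not known exactly. Their poses are not given: they have to be found in the camera images.
- chamber: Round aluminium vacuum vessel, 144 mm across, bolted to the table; its lid (170 mm across) has its top face 124 mm above the table. Origin: centre of the underside. -x points to the slotted lug and the swing bolt ('outward'), +x to the lid's hinge, z up. A port sticks out 130 mm from the origin along -y and a gauge 134 mm along +y, both under 95 mm high.
- nut_grip (a point): Point on the wing nut's axis, 22 mm above its foot; z is the axis, x runs along its two wings. Wings: 8 mm thick (along y), 52 mm tip to tip, from 10 to 34 mm above the foot, 6 mm gap between them. The hub (20 mm across) tops out 12 mm above the foot: fingers closing along y can take both wings, tips at least 13 mm above the foot.
- nut_foot (a point): Centre of the wing nut's underside, a round washer face 28 mm across and 4 mm thick, which bears on the lug; 62 mm from the bolt's pivot when tight. At the start the nut is tight or up to 0.6 rad slack. Right-hand thread, undone counter-clockwise seen from above, climbing 6 mm a turn; takes about 0.1 N m to turn and stays where it is left.
- lug_seat (a point): Point on the lug's upper face where the bolt's axis passes at the start, 124 mm above the table. Two lips 1.5 mm high along the lug's outer edge, beginning 13 mm outward of here, keep the nut in: its foot must be about 3.5 mm (0.6 turn) above this face before the bolt can swing out. The nut can climb 8.5 mm and cannot come off.
- bolt_pivot (a point): Axis on which the eyebolt swings, on the chamber's side, 62 mm above the table and 107 mm outward of the chamber's axis; it lies along the chamber's y. The bolt swings only outward, up to 1.75 rad from upright, where it lies on its stop just below level. It is easy to move (0.02 N m) and falls outward by itself once it leans about 0.4 rad.
- swing_bolt: The steel eyebolt, 12 mm thick, with its nut. Origin: on its pivot; z points along the bolt from the pivot to the nut, upright at the start. It fits its slot snugly: upright, the nut has only about 0.5 mm of play in any direction before bolt or foot bears on the lug, so a nut gripped or turned off its axis is pushed against the lug.
- lid: The lid. Origin: on its hinge axis (the chamber's y direction), 117 mm above the table and 97 mm from the chamber's axis on the side away from the bolt; z is upright when shut. The lug side rises, up to 1.4 rad. The hinge is stiff: the lid stays where it is left and takes 6 to 10 N at the lug to lift.
- lug_grip (a point): Centre of the lid's slotted lug, half-way up its 14 mm thickness, 202 mm from the hinge axis, 117 mm above the table when shut; axes as the lid's. The lug is 40 mm wide (along y), stands out 37 mm beyond the lid's rim, and has a slot 12.5 mm wide, open outward, in which the bolt stands. Its two side faces can be pinched from above along y.
- blank_flange: Bystander: round steel blank flange lying flat, 55 mm across, 11 mm high. Origin: centre of its underside.
- centring_ring: Bystander: aluminium ring lying flat, 52 mm across, 8 mm high. Origin: centre of its underside.
- fork_clamp: Bystander: black slotted table clamp, about 80 x 32 mm, 20 mm high. Origin: centre of its underside.
- mirror_mount: Bystander: black mirror mount on a short post and round foot, 94 mm high. Origin: centre of its underside.
- driver: Bystander: screwdriver, 170 mm long, lying.
- screw_tray: Bystander: grey divided tray of screws, 110 x 75 mm, 22 mm high. Origin: centre of its underside.
- solvent: Bystander: white bottle, 62 mm across, 150 mm high. Origin: centre of its underside.
- spacer_block: Bystander: aluminium block, 120 x 50 x 45 mm high. Origin: centre of its underside.

How it is judged:
By the outcome, as a careful person would: the job done as asked, in the order asked, and still so for the second after the job is handed in, with the robot touching nothing.
It also fails if it takes over 72 s, if anything falls off the work surface, if the arm or the gripper's body presses on something with over 40 N, if the wrist force passes 120 N, or if a joint passes its speed limit or range.

### The arm

A 6-joint arm with a two-finger parallel gripper is mounted at the origin on the work surface. World frame = base frame: x ahead of the robot, y to its left, z up, the work surface at z = 0. Lengths are in mm, angles in rad, forces in N, time in s.
With the tool pointing down it reaches from about 350 to 875 mm from the base axis. Payload 4.2 kg.
Tool frame: the origin (TCP) lies on the mounting face of the last link; the fingertips stand 173 mm ahead of it and the grasp point (between the pads) lies grip_point_offset ahead of it (grip_point_offset is the distance from the TCP to the grasp point, in mm); z points along the fingers, y is the line along which they close (so a half turn about z gives the same grasp; the last joint's range is limited). The gripper opens to 85 mm and grips with 20 to 120 N. Pads are 22 mm wide; open, the fingers measure 114 mm over their backs; the gripper's body (76 mm by 85 mm) begins 54 mm behind the grasp point. The pads swing forward as they close: fully open they stand 13 mm farther back than shut.
Start: joints at [1.444, 0.385, 0.008, 0, -1.194, -0.259], TCP at [235.155, 579.053, 404.712] pointing down, gripper open.
Joint ranges: [-3.14, 3.14], [-1.21, 2.06], [-1.07, 1.41], [-3.16, 2.05], [-2.99, -0.16], [-3.1, 3.1]. Speed limits (rad/s): [2.79, 2.79, 3.14, 3.14, 3.14, 3.14].

### API

Orientations are given as a unit quaternion [x, y, z, w].
In Python, from bench import read_state, get_image, job_done, recognise, place_of, grip_point_offset gives the robot as it stands. The module is installed in compiled form; this text tells all that it offers.
- The arm moves only by the tool carry_out, never from a script. Its arguments are lists of equal length, an entry for each row: "slide": the shift along the tool's x, y, z in m, a list of three; "roll": the turn about the tool's z in degrees; "claw": the finger opening in m, from 0 to 0.0854. A call has 1 to 8 rows; each row is the pose to reach, as a shift and turn from the pose commanded when the call began, along the tool's axes at that moment; what a row does not reach only later rows make up. A row lasts 1/8 s, in which the tool goes at most 62.5 mm and 10.7 degrees, less where a joint would pass 70% of its speed; a pose out of reach is approached as far as the arm can. A call with a gripper value outside its range is refused whole. The fingers move at their own pace and stop on an object; the grip force is fixed at half the most. Time passes only in rows, so rows that repeat a pose let the fingers close. It gives the time, the measured TCP pose, the force, the opening and the grip force at its end, in the units of the state.
- read_state(): the state, without advancing time (a new reading comes with each control period).
- get_image(name): name is "scene" or "side" or "wrist"; returns a dict with "img" (420x560x3 uint8, red, green, blue), "z_map" (420x560 float32, mm along the optical axis (not along the pixel's ray), 0 where there is no reading), "mtx" (3x3 intrinsics, pixels), "world_from_camera" (4x4, takes a point from camera to world coordinates); the wrist camera has in their place "T_tool_cam" (4x4, takes a point from camera to tool coordinates, whose origin is the TCP and whose axes are the flange's). Camera axes: x right, y up, looking along -z (the intrinsics and any distortion apply to the point x, -y, -z); pixel columns grow to the right and rows downward; lengths in mm; the calibration is good to about 2 mm. A picture is of the moment at which its call begins: read the wrist's pose just before it.
- job_done(): hands the job in; it is judged then, once.
Trained networks look in a picture, given as the dict that the camera call returned (one of the last four; its "shot" number tells which), for a name from the list of things; names that differ only in an ending like _2 or _b are one class to them, and where a whole thing is asked for, a point or a joint stands for the part that bears it (a point fixed in the world has none). Each returns a list of dicts, best first, with "conf" (0 to 1); they miss things now and then, are a little off and sometimes report something else, mostly with a low value. They report only what shows in the picture. A call takes as long as a camera call.
- recognise(picture, thing): "at" ([column, row] in pixels, amid what is visible of it).
- place_of(picture, thing): "at" ([column, row] in pixels: a listed point, or the origin of a listed thing).
The state is a dict: "clock": time; "joints": joint angles; "joint_vel": joint speeds; "joint_efforts": joint torques, N m; "position": TCP position; "ee_rot": TCP orientation; "contact_force": force on the tool from outside, world axes, zero at the start; "wrist_torque": the same for the moment, N m; "gripper_width": finger opening in mm; "grasp_force": force on a finger pad.
Only numpy, scipy, OpenCV 4.12 (cv2) and the standard library are available. Lean on these libraries where they do the work, as an engineer would, in place of code of your own. Each camera call takes 0.05 s, during which the arm holds its last target. There are 200 camera calls.

## Working session

There is one attempt and no reset: what is moved stays moved. The work goes in short steps, Python scripts to look and compute and a tool call to move; the robot and the scene stay as the last step left them, time stands still between calls to the robot, and variables do not carry over. Pictures are saved under pics/ and viewed, at most 10 in all, crops included, and the job is handed in when it is done.

Besides the shell and the picture viewer there is one more tool, called after ">>>" by a JSON object that holds its "method" and its "body", one argument or row to a line. carry_out: Moves the arm, as the interface text tells. Its arguments: {"type":"object","properties":{"slide":{"type":"array"},"roll":{"type":"array"},"claw":{"type":"array"}},"required":["slide","roll","claw"]}

```bash
mkdir -p pics; cat > h.py <<'E'
import numpy as np, cv2
from scipy.spatial.transform import Rotation as R
from bench import read_state, get_image, job_done, recognise, place_of, grip_point_offset
def Tcam(p,st):
    if "world_from_camera" in p: return np.array(p["world_from_camera"])
    T=np.eye(4);T[:3,:3]=R.from_quat(st["ee_rot"]).as_matrix();T[:3,3]=st["position"]
    return T@np.array(p["T_tool_cam"])
def unproj(p,T,at,z=None,h=None):
    K=np.array(p["mtx"]);d=np.array([(at[0]-K[0,2])/K[0,0],-(at[1]-K[1,2])/K[1,1],-1.])
    r=T[:3,:3]@d;o=T[:3,3]
    s=(h-o[2])/r[2] if h is not None else z
    return o+s*r
def save(p,n,crop=None,f=1):
    im=cv2.cvtColor(p["img"],cv2.COLOR_RGB2BGR)
    if crop: im=im[crop[1]:crop[3],crop[0]:crop[2]]
    cv2.imwrite("pics/"+n,cv2.resize(im,None,fx=f,fy=f))
E
python3 - <<'E'
from h import *
np.set_printoptions(precision=1,suppress=True)
st=read_state();print(st);print(grip_point_offset if not callable(grip_point_offset) else grip_point_offset())
H={"nut_grip":146,"nut_foot":124,"lug_seat":124,"bolt_pivot":62,"lug_grip":117,"chamber":0,"lid":117,"swing_bolt":62,"blank_flange":0,"solvent":0,"mirror_mount":0,"spacer_block":0,"screw_tray":0,"fork_clamp":0}
for c in ["scene","side","wrist"]:
    st=read_state();p=get_image(c);T=Tcam(p,st);save(p,c+"0.png")
    print(c,[k for k in p],"cam",T[:3,3],np.array(p["mtx"]).tolist())
    for n,h in H.items():
        for d in place_of(p,n)[:2]:
            print(n,round(d["conf"],2),np.array(d["at"]),unproj(p,T,d["at"],h=h))
E
```

```text
{'clock': 0.0, 'joints': array([ 1.4,  0.4,  0. , -0. , -1.2, -0.3]), 'joint_vel': array([ 0., -0.,  0.,  0.,  0., -0.]), 'joint_efforts': array([ -0. , -39.2,  18.8,   4.2,  -0. ,   0. ]), 'position': array([235.1, 578.9, 403.6]), 'ee_rot': array([ 1. , -0.2, -0. ,  0. ]), 'contact_force': array([-0.6,  1.1, -0.1]), 'wrist_torque': array([-0.,  0.,  0.]), 'grasp_force': 0.0, 'gripper_width': 85.08742502314867}
154.70000000000002
scene ['img', 'z_map', 'mtx', 'world_from_camera', 'shot'] cam [1215.1  139.2  795.4] [[423.9499356045601, 0.0, 278.0925993401037], [0.0, 423.9499356045601, 208.11542177254438], [0.0, 0.0, 1.0]]
nut_grip 0.76 [289.8 223.2] [659.5  30.8 146. ]
nut_foot 0.58 [287.  230.3] [661.1  26.2 124. ]
nut_foot 0.57 [173.1 155.9] [ 507.6 -297.3  124. ]
lug_seat 0.57 [289.8 232.8] [666.1  33.4 124. ]
lug_seat 0.34 [386.7 212.4] [553.4 221.6 124. ]
bolt_pivot 0.7 [290.1 245.8] [651.1  33.   62. ]
chamber 0.82 [314.8 235.3] [555.8  74.1   0. ]
chamber 0.36 [287.9 247.3] [609.1  20.    0. ]
lid 0.7 [343.3 179.6] [468.7 114.8 117. ]
swing_bolt 0.7 [287.3 248.6] [660.2  28.9  
[... 976 characters left out ...]
 [ 582.4 -189.6  117. ]
chamber 0.91 [292.5 277.7] [560.2  74.7   0. ]
chamber 0.49 [256.  221.6] [ 696.4 -119.9    0. ]
lid 0.67 [328.4 259.7] [473.9 104.3 117. ]
lid 0.33 [227.9 300.4] [674.7 250.  117. ]
swing_bolt 0.69 [256.2 242.5] [663.3  23.2  62. ]
solvent 0.79 [297.5 178.7] [ 601.2 -347.6    0. ]
mirror_mount 0.72 [358.9 261. ] [392.1  -8.6   0. ]
mirror_mount 0.37 [227.4 301.2] [708.1 171.5   0. ]
spacer_block 0.83 [363.5 178.7] [ 382.8 -379.6    0. ]
fork_clamp 0.69 [226.2 301.8] [710.5 173.6   0. ]
wrist ['img', 'z_map', 'mtx', 'T_tool_cam', 'shot'] cam [304.  551.1 375.2] [[319.3960654381399, 0.0, 279.10676129652074], [0.0, 319.3960654381399, 204.4179484300342], [0.0, 0.0, 1.0]]
```

View pics/scene0.png

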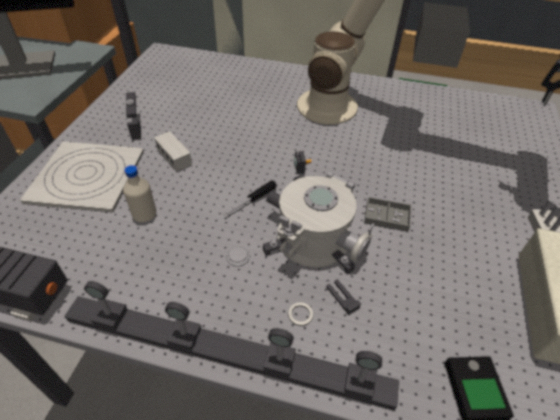

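View pics/side0.png

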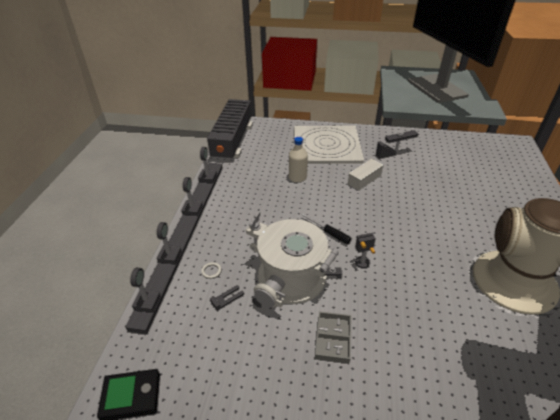

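The scene view shows the chamber at about (315, 220), with the nut and bolt at about (289, 228) pointing toward the camera. The side view shows the nut at about (256, 225). The port, gauge and bystanders are all lower than the lid. Next I'll put the wrist camera above the nut.

```bash
python3 - <<'E'
from h import *
np.set_printoptions(precision=4,suppress=True)
st=read_state();p=get_image("wrist");print(np.array(p["T_tool_cam"]),st["joints"],st["ee_rot"])
M=R.from_quat(st["ee_rot"]).as_matrix();print(M)
print(M.T@(np.array([662,28,0])-M[:,0]*74-np.array([*st["position"][:2],0])))
E
```

```text
[[-0.0005  0.9567  0.291  74.3365]
 [ 1.      0.0005  0.0001  0.0154]
 [-0.0001  0.291  -0.9567 29.5585]
 [ 0.      0.      0.      1.    ]] [ 1.4436  0.3847  0.0079  0.0001 -1.194  -0.2586] [ 0.9815 -0.1917  0.     -0.    ]
[[ 0.9265 -0.3763  0.    ]
 [-0.3763 -0.9265 -0.    ]
 [ 0.     -0.     -1.    ]]
[528.8246 349.9156   0.0248]
```

>>> {"method": "carry_out", "body": {
  "slide": [
    [0.045,0.026,0],
    [0.09,0.052,0],
    [0.135,0.078,0],
    [0.18,0.104,0],
    [0.225,0.13,0],
    [0.27,0.156,0],
    [0.315,0.182,0],
    [0.315,0.182,0]
  ],
  "roll": [0,0,0,0,0,0,0,0],
  "claw": [0.085,0.085,0.085,0.085,0.085,0.085,0.085,0.085]
}}

```text
clock: 3.3
position: [460.0, 289.4, 404.8]
ee_rot: [0.981, -0.194, 0.0, 0.0]
contact_force: [0.7, -0.1, 1.0]
gripper_width: 84.9
grasp_force: 0.0
```

>>> {"method": "carry_out", "body": {
  "slide": [
    [0.045,0.026,0],
    [0.09,0.052,0],
    [0.135,0.078,0],
    [0.18,0.104,0],
    [0.225,0.13,0],
    [0.27,0.156,0],
    [0.288,0.168,0],
    [0.288,0.168,0]
  ],
  "roll": [0,0,0,0,0,0,0,0],
  "claw": [0.085,0.085,0.085,0.085,0.085,0.085,0.085,0.085]
}}

```text
clock: 4.3
position: [662.6, 27.4, 404.0]
ee_rot: [0.981, -0.192, -0.0, 0.0]
contact_force: [-0.0, 0.9, -0.2]
gripper_width: 85.2
grasp_force: 0.0
```

```bash
python3 - <<'E'
from h import *
np.set_printoptions(precision=2,suppress=True)
st=read_state();p=get_image("wrist");T=Tcam(p,st);save(p,"w1.png");np.savez("w1.npz",z=p["z_map"],T=T,K=p["mtx"],img=p["img"])
print(st["position"],st["joints"],st["ee_rot"],st["clock"],st["contact_force"])
H={"nut_grip":146,"nut_foot":124,"lug_seat":124,"lug_grip":117,"lid":117,"bolt_pivot":62,"chamber":0}
for n,h in H.items():
    for d in place_of(p,n)[:2]:
        at=np.array(d["at"]);c,r=at.astype(int)
        z=p["z_map"][r,c];print(n,round(d["conf"],2),at,unproj(p,T,at,h=h),unproj(p,T,at,z=z))
E
```

```text
[662.57  27.42 403.98] [ 0.28  0.45  0.11 -0.   -1.23  0.9 ] [ 0.98 -0.19 -0.    0.  ] 4.3 [-0.03  0.85 -0.23]
nut_grip 0.83 [279.9 211.8] [661.22  27.22 146.  ] [658.45  28.32 136.98]
nut_grip 0.19 [279.3 259.9] [624.37  42.74 146.  ] [614.83  46.62 125.64]
nut_foot 0.67 [276.2 199.5] [665.38  28.71 124.  ] [668.75  27.21 136.76]
lug_seat 0.9 [278.  205.2] [660.32  29.2  124.  ] [664.3   27.52 138.02]
lug_grip 0.88 [276.7 204.1] [659.65  30.68 117.  ] [665.1   28.3  136.55]
bolt_pivot 0.79 [276.2 188.8] [659.41  31.72  62.  ] [666.62  28.48  93.3 ]
bolt_pivot 0.43 [280.4 184.8] [661.64  26.24  62.  ] [665.19  24.87  77.9 ]
chamber 0.77 [276.6 259. ] [558.48  73.25   0.  ] [616.36  48.5  125.33]
```

View pics/w1.png

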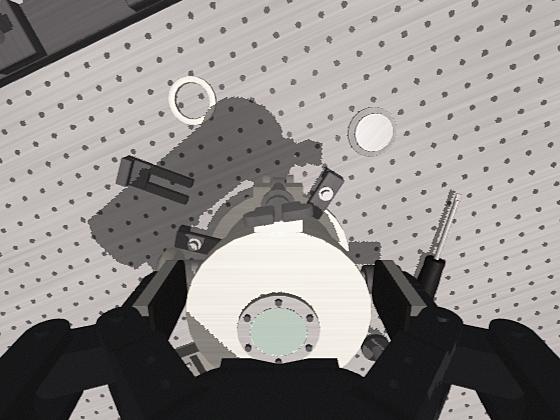

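The picture shows the lug and wing nut at about (278, 212), with outward toward the top. The fingers straddle the lid, and the blank flange is at (372, 130). Now I'll fit the geometry from depth.

```bash
cat >> h.py <<'E'
def cloud(z,T,K):
    v,u=np.nonzero(z>0);d=z[v,u]
    P=np.c_[(u-K[0,2])/K[0,0]*d,-(v-K[1,2])/K[1,1]*d,-d]
    return P@T[:3,:3].T+T[:3,3],u,v
E
python3 - <<'E'
from h import *
np.set_printoptions(precision=2,suppress=True)
f=np.load("w1.npz");P,u,v=cloud(f["z"],f["T"],f["K"])
near=np.linalg.norm(P[:,:2]-[661,28],axis=1)<45
n=near&(P[:,2]>134)&(P[:,2]<175)
Q=P[n];print("nut pts",len(Q),np.percentile(Q[:,2],[0,10,50,90,100]))
t=Q[Q[:,2]>Q[:,2].max()-8]
for S in (Q,t):
    r=cv2.minAreaRect(S[:,:2].astype(np.float32));print(r,S[:,:2].mean(0))
    w=np.linalg.eigh(np.cov(S[:,:2].T));print(w[0]**.5,np.degrees(np.arctan2(w[1][1,1],w[1][0,1])))
# lid top
l=(np.abs(P[:,2]-124)<4)&(np.linalg.norm(P[:,:2]-[560,74],axis=1)<130)
print("lid z",np.median(P[l,2]))
m=np.zeros(f["z"].shape,np.uint8);m[v[l],u[l]]=255
# tool frame map of lid/lug/nut in top view 0.5 mm/px
c=np.zeros((500,700,3),np.uint8)
ang=np.radians(-22.1);ex=np.array([np.cos(ang),np.sin(ang)]);ey=np.array([np.sin(ang),-np.cos(ang)])
A=(P[:,:2]-[661,28])
X=A@ex;Y=A@ey
for zz,col in (((114,130),(90,90,90)),((130,142),(0,160,0)),((142,175),(0,0,255))):
    k=(P[:,2]>zz[0])&(P[:,2]<zz[1])&(abs(X)<80)&(abs(Y)<120)
    c[(250-X[k]*3).astype(int)%500,(350+Y[k]*3).astype(int)%700]=col
cv2.imwrite("pics/top1.png",c)
# lid rim: points z 121..127 on circle edge, in sector near lug sides
k=l&(X>-70);ctr0=np.array([558.,74.])
B=P[k,:2]
from scipy.optimize import least_squares
th=np.arctan2(*(B-ctr0).T[::-1]);rr=np.linalg.norm(B-ctr0,axis=1)
pts=[]
for a in np.arange(-np.pi,np.pi,.03):
    s=(abs(th-a)<.015)
    if s.sum()>5:
        i=np.argmax(np.where(s,rr,0));
        if 75<rr[i]<93: pts.append(B[i])
pts=np.array(pts);print(len(pts))
o=least_squares(lambda q:np.linalg.norm(pts-q[:2],axis=1)-85,[558,74],loss="soft_l1");print("lid centre",o.x,np.sqrt(np.mean(o.fun**2)))
print("dir to nut",np.degrees(np.arctan2(28-o.x[1],661-o.x[0])),np.hypot(28-o.x[1],661-o.x[0]))
E
```

```text
nut pts 1337 [134.2  137.37 155.7  159.72 161.69]
((661.6174926757812, 28.67264175415039), (19.237361907958984, 51.51789093017578), 0.5154808759689331) [663.18  28.07]
[ 3.31 13.36] 76.67770181647074
((661.6220703125, 28.667407989501953), (50.73063659667969, 8.393052101135254), 76.20850372314453) [662.16  28.06]
[ 2.42 15.11] 76.75961814058789
lid z 125.18996712968331
55
lid centre [561.96  69.03] 0.26552772633836064
dir to nut -22.502626810794894 107.19830287133665
```

View pics/top1.png

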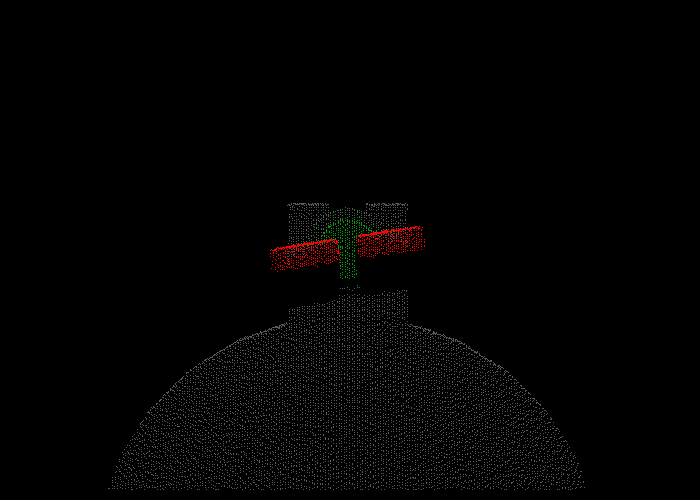

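The depth fit is clean. The wing centre is at (661.6, 28.7), the wings lie along 76.5° in world, and the lug axis points along -22.3°. I'll align tool x with the wings (joint 6 ends up near -0.5, leaving about 200° of CCW turn) and come down partway.

>>> {"method": "carry_out", "body": {
  "slide": [
    [-0.0013,-0.0008,0],
    [-0.0013,-0.0008,0],
    [-0.0013,-0.0008,0],
    [-0.0013,-0.0008,0],
    [-0.0013,-0.0008,0],
    [-0.0013,-0.0008,0],
    [-0.0013,-0.0008,0],
    [-0.0013,-0.0008,0]
  ],
  "roll": [10.2,20.4,30.6,40.8,51,61.2,71.4,81.4],
  "claw": [0.03,0.03,0.03,0.03,0.03,0.03,0.03,0.03]
}}

```text
clock: 5.7
position: [661.0, 29.5, 404.9]
ee_rot: [-0.617, 0.787, -0.0, 0.0]
contact_force: [-0.9, 0.1, 0.3]
gripper_width: 30.2
grasp_force: 0.0
```

>>> {"method": "carry_out", "body": {
  "slide": [
    [0,0,0.02],
    [0,0,0.04],
    [0,0,0.05],
    [0,0,0.055],
    [0,0,0.055]
  ],
  "roll": [0,0,0,0,0],
  "claw": [0.03,0.03,0.03,0.03,0.03]
}}

```text
clock: 6.32
position: [661.3, 29.2, 349.9]
ee_rot: [-0.619, 0.785, -0.0, 0.0]
contact_force: [-0.2, -0.7, -0.2]
gripper_width: 30.1
grasp_force: 0.0
```

```bash
python3 - <<'E'
from h import *
np.set_printoptions(precision=2,suppress=True)
st=read_state();p=get_image("wrist");T=np.array(p["T_tool_cam"]);save(p,"w2.png")
np.savez("w2.npz",z=p["z_map"],T=T,K=p["mtx"],img=p["img"])
print(st["position"],st["joints"],st["clock"],st["gripper_width"])
P,u,v=cloud(p["z_map"],T,p["mtx"])   # tool frame
n=(np.hypot(P[:,0],P[:,1])<45)
c=np.full((480,640,3),255,np.uint8)
k=n&(P[:,2]<230)
hh,e=np.histogram(P[n,2],np.arange(100,240,5));print(list(zip(e,hh)))
z=np.clip((P[k,2]-130)/100*179,0,179).astype(np.uint8)
col=cv2.cvtColor(np.c_[z,np.full_like(z,255),np.full_like(z,220)][None],cv2.COLOR_HSV2BGR)[0]
c[(240-P[k,0]*5).astype(int),(320+P[k,1]*6).astype(int)]=col
cv2.imwrite("pics/top2.png",c)
E
```

```text
[661.32  29.22 349.92] [ 0.29  0.49  0.03  0.   -1.11 -0.52] 6.325 30.10933537914616
[(np.int64(100), np.int64(2496)), (np.int64(105), np.int64(1677)), (np.int64(110), np.int64(2432)), (np.int64(115), np.int64(4210)), (np.int64(120), np.int64(1415)), (np.int64(125), np.int64(1001)), (np.int64(130), np.int64(867)), (np.int64(135), np.int64(446)), (np.int64(140), np.int64(513)), (np.int64(145), np.int64(484)), (np.int64(150), np.int64(451)), (np.int64(155), np.int64(412)), (np.int64(160), np.int64(335)), (np.int64(165), np.int64(165)), (np.int64(170), np.int64(25)), (np.int64(175), np.int64(0)), (np.int64(180), np.int64(0)), (np.int64(185), np.int64(137)), (np.int64(190), np.int64(927)), (np.int64(195), np.int64(103)), (np.int64(200), np.int64(47)), (np.int64(205), np.int64(11)), (np.int64(210), np.int64(346)), (np.int64(215), np.int64(125)), (np.int64(220), np.int64(2819)), (np.int64(225), np.int64(1211)), (np.int64(230), np.int64(173))]
```

View pics/w2.png

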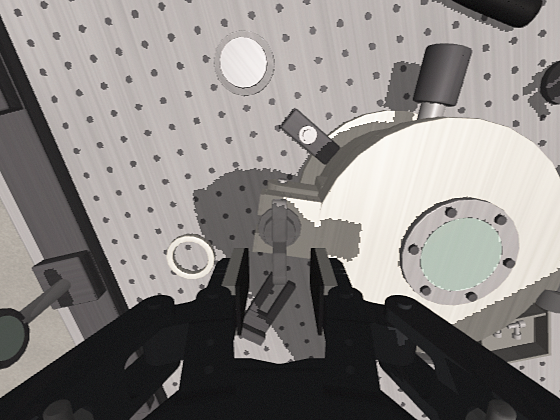

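The nut's wing lies upright at about column 280, midway between the pads at about 248 and 310. Now the exact offsets from depth.

```bash
cat > m.py <<'E'
from h import *
np.set_printoptions(precision=2,suppress=True)
def nutfit(f,zlo=182,zhi=200):
    P,u,v=cloud(f["z"],f["T"],f["K"])
    k=(abs(P[:,0])<40)&(abs(P[:,1])<12)&(P[:,2]>zlo)&(P[:,2]<zhi)
    Q=P[k];top=np.percentile(Q[:,2],5);print("top z",top,"n",len(Q))
    Q=Q[Q[:,2]<top+4]
    r=cv2.minAreaRect(Q[:,:2].astype(np.float32));print(r, "x",Q[:,0].min(),Q[:,0].max(),"y",Q[:,1].min(),Q[:,1].max())
    for x in range(-24,26,6):
        s=Q[abs(Q[:,0]-x)<3]
        if len(s)>4:print(x,s[:,1].min(),s[:,1].max(),len(s))
    for a in range(140,172,6):
        s=P[(abs(P[:,2]-a)<3)&(abs(P[:,0])<30)&(abs(P[:,1])<40)]
        L=s[s[:,1]<0];R_=s[s[:,1]>0]
        if len(L) and len(R_):print("pad z",a,L[:,1].max(),R_[:,1].min(),"mid",(L[:,1].max()+R_[:,1].min())/2, "x",L[:,0].min(),L[:,0].max(),R_[:,0].min(),R_[:,0].max())
if __name__=="__main__":
    import sys; nutfit(np.load(sys.argv[1]))
E
python3 m.py w2.npz
```

```text
top z 189.67542431629323 n 1167
((0.8144168853759766, -0.14582371711730957), (7.6769185066223145, 49.030662536621094), 89.66795349121094) x -23.69173109390094 25.311253729856666 y -4.040569216453738 3.832334295662914
-24 -3.647695094695471 3.832334295662914 30
-18 -3.6493643371048816 3.768926570153367 118
-12 -3.613090117759163 3.7318722863299327 136
-6 -3.578070856521646 3.7166498569920683 151
0 -3.579141683520592 3.1273191259649264 26
6 -3.4940508761886817 3.644768272820864 124
12 -4.040569216453738 3.5877118977320253 152
18 -3.989416348080275 3.5689189619142905 164
24 -3.97332041579596 3.5628580771970637 110
pad z 140 -14.796475146428055 14.823524211129996 mid 0.01352453235097073 x -11.261360890005307 12.157047918738378 -11.229534105376999 11.98014578436004
pad z 146 -14.849204878813769 14.831057381905687 mid -0.009073748454040853 x -10.904795871070107 11.897782676964482 -10.94073146309799 11.682214980292052
pad z 152 -14.834200047863504 14.811125488672342 mid -0.01153727959558104 x -10.915418763883963 11.889203377916346 -10.968694876267463 11.566497461841777
pad z 158 -14.812540874480653 14.906826514609655 mid 0.04714282006450077 x -11.271240688696935 11.678856613094602 -10.554967387071429 11.652099578864174
pad z 164 -14.815792593901875 14.889241105103014 mid 0.03672425560056958 x -10.830055646478527 11.800717606957136 -10.561917679940507 11.527837488315093
pad z 170 -14.81212856533477 14.912430328538033 mid 0.05015088160163117 x -11.016473523769989 10.939224989320671 -10.704175101117684 10.987005667168553
```

>>> {"method": "carry_out", "body": {
  "slide": [
    [0.0004,-0.0001,0.005],
    [0.0004,-0.0001,0.015],
    [0.0004,-0.0001,0.025],
    [0.0004,-0.0001,0.034],
    [0.0004,-0.0001,0.034],
    [0.0004,-0.0001,0.034],
    [0.0004,-0.0001,0.034]
  ],
  "roll": [-0.35,-0.35,-0.35,-0.35,-0.35,-0.35,-0.35],
  "claw": [0.03,0.03,0.03,0.03,0.016,0.014,0.014]
}}

```text
clock: 7.25
position: [661.4, 28.7, 316.2]
ee_rot: [-0.621, 0.783, -0.0, 0.0]
contact_force: [0.8, -0.0, 0.7]
gripper_width: 14.3
grasp_force: 0.0
```

```bash
cat > look.py <<'E'
import sys
from m import *
n=sys.argv[1];st=read_state();p=get_image("wrist");np.savez(n+".npz",z=p["z_map"],T=np.array(p["T_tool_cam"]),K=p["mtx"],img=p["img"])
save(p,n+".png");print(st["position"],st["joints"],st["clock"],st["gripper_width"],st["contact_force"],st["wrist_torque"])
nutfit(np.load(n+".npz"),*map(float,sys.argv[2:4]))
E
python3 look.py w3 149 168
```

```text
[661.37  28.71 316.22] [ 0.29  0.51 -0.01  0.   -1.04 -0.52] 7.25 14.324217586986883 [ 0.78 -0.02  0.72] [ 0.05 -0.03  0.01]
top z 151.90034938034694 n 2420
((2.083085060119629, 2.0484981536865234), (23.400394439697266, 35.28455352783203), 77.21349334716797) x -16.937822000375988 19.27997309408009 y -11.905880474244963 11.954530520362027
-12 -7.017845646501032 7.017162196935635 18
-6 -6.9866165768848525 7.034112671554409 27
0 -7.046711930796742 7.07760533367019 10
6 -7.062808529667517 7.061843490290865 41
12 -11.905880474244963 11.954530520362027 199
18 -3.1932174098850794 3.676677428806098 12
pad z 140 -6.93594923290989 6.944382682798415 mid 0.0042167249442623955 x -10.9256059339574 11.542432531707874 -11.56332846709094 11.895122295110433
pad z 146 -6.927267393207364 6.964100658484529 mid 0.01841663263858262 x -10.76872998611654 11.82424201245442 -10.724269925868583 11.753199490392873
pad z 152 -6.897661441384869 6.957095018516238 mid 0.029716788565684382 x -10.763096564329032 11.677881272096869 -10.651561713731255 11.551977855906493
pad z 158 -0.18410091028899228 0.24411582198818488 mid 0.0300074558495963 x -24.958943235108208 25.0838184447272 -24.91258095464086 25.32128338678305
pad z 164 -0.1850065976209498 0.255329540231817 mid 0.035161471305433595 x -25.31500025909881 26.088573426751417 -10.188977275677004 26.059765059380886
pad z 170 -0.203563804225521 0.2825343997204178 mid 0.039485297747448383 x -5.886326611776838 24.90927985998546 -4.77337979433068 24.59618887479946
```

```bash
python3 - <<'E'
from h import *
np.set_printoptions(precision=2,suppress=True)
f=np.load("w3.npz");P,u,v=cloud(f["z"],f["T"],f["K"])
for x in range(-24,27,4):
    s=P[(abs(P[:,0]-x)<2)&(abs(P[:,1])<6)&(P[:,2]>153)&(P[:,2]<166)]
    if len(s)>4:print(x,s[:,1].min(),s[:,1].max(),s[:,2].min(),len(s))
s=P[(abs(P[:,1])<4)&(P[:,2]>154)&(P[:,2]<164)];print("x",s[:,0].min(),s[:,0].max())
E
```

```text
-24 -3.5755286958563706 4.072634223841544 157.49642586208412 28
-20 -3.5240712123739053 4.051332607764447 156.02595774356917 103
-16 -3.4720902664807394 4.005199329367531 155.3499234352878 121
-12 -3.4470029068971204 3.970695591643577 155.51695153802774 130
-8 -3.4304901700605623 3.9459523083857793 155.43228511674096 127
-4 -3.563006098348916 4.10340644695614 155.27745280983333 267
4 -3.357693637480588 3.8246062210395353 155.70417493837334 88
8 -3.778067412565382 3.8392814162351345 155.08699728051315 151
12 -3.744289957377141 4.260476050669148 155.46972519011814 150
16 -3.7226841744303427 4.206648351813907 155.0582504308501 157
20 -3.692900965113575 4.19896871377276 155.2245675001835 187
24 -3.7008126103555368 4.317379411613387 156.73444889166703 246
x -25.31500025909881 26.088573426751417
```

The roll is aligned and x is centred, with the nut about 0.2 mm to +y of the pads' middle. I'll correct that and close slowly, watching the force.

>>> {"method": "carry_out", "body": {
  "slide": [
    [0,0.0002,0],
    [0,0.0002,0],
    [0,0.0002,0],
    [0,0.0002,0]
  ],
  "roll": [0,0,0,0],
  "claw": [0.012,0.011,0.01,0.0095]
}}

```text
clock: 7.8
position: [661.0, 28.7, 315.7]
ee_rot: [-0.621, 0.783, -0.0, -0.0]
contact_force: [-0.7, -0.0, 0.5]
gripper_width: 9.7
grasp_force: 0.0
```

>>> {"method": "carry_out", "body": {
  "slide": [
    [0,0,0],
    [0,0,0]
  ],
  "roll": [0,0],
  "claw": [0.0088,0.0086]
}}

```text
clock: 8.05
position: [661.1, 28.7, 315.7]
ee_rot: [-0.621, 0.783, -0.0, 0.0]
contact_force: [0.0, 0.1, -1.0]
gripper_width: 8.6
grasp_force: 0.1
```

```bash
python3 look.py w4 153 166 | head -1; python3 - <<'E'
from h import *
np.set_printoptions(precision=2,suppress=True)
f=np.load("w4.npz");P,u,v=cloud(f["z"],f["T"],f["K"])
for x in (-22,-18,18,22):
    s=P[(abs(P[:,0]-x)<2)&(abs(P[:,1])<6)&(P[:,2]>153)&(P[:,2]<166)]
    if len(s)>4:print(x,s[:,1].min(),s[:,1].max(),s[:,1].min()+s[:,1].max())
s=P[(abs(P[:,1])<4)&(P[:,2]>154)&(P[:,2]<164)];print("x",s[:,0].min(),s[:,0].max())
for a in (140,146,152):
    s=P[(abs(P[:,2]-a)<3)&(abs(P[:,0])<11)];print(s[s[:,1]<0,1].max(),s[s[:,1]>0,1].min())
E
```

```text
[661.06  28.73 315.72] [ 0.29  0.51 -0.01  0.   -1.04 -0.52] 8.05 8.613740023584988 [ 0.01  0.09 -0.97] [-0.04  0.02 -0.03]
-22 -3.9929728075582847 3.5535924387214832 -0.4393803688368014
-18 -3.941423278440254 3.538877672168899 -0.4025456062713548
18 -4.121570078490192 3.747856166070168 -0.3737139124200244
22 -4.161417634418876 3.810861558478487 -0.35055607594038873
x -25.89594834239206 26.051477842759482
-4.236521016033254 4.274590442265369
-4.234763093464066 4.2808356345350305
-0.652042688723958 0.25052827779796016
```

>>> {"method": "carry_out", "body": {
  "slide": [
    [0,-0.0001,0],
    [0,-0.0001,0],
    [0,-0.0001,0],
    [0,-0.0001,0]
  ],
  "roll": [0,0,0,0],
  "claw": [0.0083,0.008,0.0075,0.007]
}}

```text
clock: 8.6
position: [661.2, 28.7, 315.8]
ee_rot: [-0.621, 0.783, -0.0, 0.0]
contact_force: [0.6, 0.0, -0.2]
gripper_width: 7.6
grasp_force: 20.1
```

>>> {"method": "carry_out", "body": {
  "slide": [
    [0,0,0],
    [0,0,-0.0001],
    [0,0,-0.0002],
    [0,0,-0.0003],
    [0,0,-0.0005]
  ],
  "roll": [0,-6,-12,-20,-30],
  "claw": [0.006,0.006,0.006,0.006,0.006]
}}

```text
clock: 9.22
position: [661.2, 28.7, 316.3]
ee_rot: [0.805, -0.594, 0.0, -0.0]
contact_force: [1.3, -0.3, 0.4]
gripper_width: 6.6
grasp_force: 39.9
```

>>> {"method": "carry_out", "body": {
  "slide": [
    [0,0,-0.0002],
    [0,0,-0.0003],
    [0,0,-0.0005],
    [0,0,-0.0007],
    [0,0,-0.0008],
    [0,0,-0.001],
    [0,0,-0.0012],
    [0,0,-0.0012]
  ],
  "roll": [-10,-20,-30,-40,-50,-60,-70,-70],
  "claw": [0.006,0.006,0.006,0.006,0.006,0.006,0.006,0.006]
}}

```text
clock: 10.22
position: [661.3, 28.8, 317.5]
ee_rot: [1.0, -0.028, 0.0, -0.0]
contact_force: [-0.0, -0.3, -0.0]
gripper_width: 6.8
grasp_force: 39.9
```

```bash
python3 look.py w5 153 166 | head -1; python3 - <<'E'
from h import *
np.set_printoptions(precision=2,suppress=True)
f=np.load("w5.npz");P,u,v=cloud(f["z"],f["T"],f["K"])
for x in (-22,-18,18,22):
    s=P[(abs(P[:,0]-x)<2)&(abs(P[:,1])<6)&(P[:,2]>153)&(P[:,2]<166)]
    if len(s)>4:print(x,s[:,1].min(),s[:,1].max(),s[:,2].min())
s=P[(abs(P[:,1])<4)&(P[:,2]>154)&(P[:,2]<164)];print("x",s[:,0].min(),s[:,0].max())
E
```

```text
[661.28  28.79 317.52] [ 0.29  0.51 -0.01  0.   -1.05  1.23] 10.225 6.83638389797614 [-0.02 -0.27 -0.03] [ 0.   -0.26  0.12]
-22 -3.321559625105835 3.7162257057479744 156.0470977249642
-18 -3.3158900684741375 3.721654330404596 155.18341077904168
18 -3.9234177385247286 3.900380011483566 154.9263752469613
22 -3.9639628855528395 4.047063718121862 155.77428502419176
x -24.18967350243841 25.927498339823558
```

The nut follows the tool with negligible side force. Continuing.

>>> {"method": "carry_out", "body": {
  "slide": [
    [0,0,-0.0002],
    [0,0,-0.0003],
    [0,0,-0.0005],
    [0,0,-0.0007],
    [0,0,-0.0008],
    [0,0,-0.001],
    [0,0,-0.0012],
    [0,0,-0.0013]
  ],
  "roll": [-10,-20,-30,-40,-50,-60,-70,-80],
  "claw": [0.006,0.006,0.006,0.006,0.006,0.006,0.006,0.006]
}}

```text
clock: 11.28
position: [661.2, 28.9, 318.8]
ee_rot: [0.783, 0.622, 0.0, -0.0]
contact_force: [0.7, -0.0, 0.3]
gripper_width: 6.9
grasp_force: 40.0
```

>>> {"method": "carry_out", "body": {
  "slide": [
    [0,0,-0.0001],
    [0,0,-0.0002],
    [0,0,-0.0003],
    [0,0,-0.0003],
    [0,0,-0.0003],
    [0,0,-0.0003],
    [0,0,-0.0003],
    [0,0,-0.0003]
  ],
  "roll": [-6,-12,-18,-18,-18,-18,-18,-18],
  "claw": [0.006,0.006,0.006,0.006,0.007,0.008,0.0095,0.014]
}}

```text
clock: 12.28
position: [661.0, 28.6, 318.8]
ee_rot: [0.677, 0.736, -0.0, -0.0]
contact_force: [0.3, -0.3, 0.5]
gripper_width: 13.9
grasp_force: 0.0
```

```bash
cat > c.py <<'E'
import sys
from h import *
import subprocess
print(subprocess.run(["python3","look.py",sys.argv[1],"150","170"],capture_output=True,text=True).stdout.split("top z")[0])
np.set_printoptions(precision=2,suppress=True)
f=np.load(sys.argv[1]+".npz");P,u,v=cloud(f["z"],f["T"],f["K"])
for x in (-22,-18,-14,14,18,22):
    s=P[(abs(P[:,0]-x)<2)&(abs(P[:,1])<6)&(P[:,2]>151)&(P[:,2]<166)]
    if len(s)>4:print(x,s[:,1].min(),s[:,1].max(),(s[:,1].min()+s[:,1].max())/2,s[:,2].min())
s=P[(abs(P[:,1])<4)&(P[:,2]>153)&(P[:,2]<164)];print("x",s[:,0].min(),s[:,0].max())
for a in (140,146):
    s=P[(abs(P[:,2]-a)<3)&(abs(P[:,0])<11)];print(s[s[:,1]<0,1].max(),s[s[:,1]>0,1].min())
E
python3 c.py w6
```

```text
[661.    28.56 318.82] [ 0.29  0.51 -0.01  0.   -1.05  2.94] 12.275 13.933762363667027 [ 0.27 -0.25  0.5 ] [0.03 0.05 0.02]

-22 -3.2813772524089386 4.2731653313596825 0.4958940394753719 156.02141854845394
-18 -3.258882452270468 4.215383189217088 0.47825036847331015 155.2397015966197
-14 -3.2250179745704433 4.170521561047097 0.4727517932383267 154.53487052683968
14 -3.505199085182781 4.428455902938266 0.4616284088777425 154.84461870212536
18 -3.4634319320244003 4.392716443193149 0.46464225558437433 154.22543317072726
22 -3.4716939866446643 4.380452169515821 0.4543790914355783 154.87854257865064
x -24.811587030875188 26.582100205225373
-6.731550991048724 7.105414677964489
-6.6947216670681415 7.155530708428115
```

Total turned so far is about 198° (3.3 mm). Now I'll lift off, turn back 180° and take a second bite.

>>> {"method": "carry_out", "body": {
  "slide": [
    [0,0,-0.008],
    [0,0,-0.02],
    [0,0,-0.03],
    [0,0,-0.03],
    [0,0,-0.03],
    [0,0,-0.03],
    [0,0,-0.03],
    [0,0,-0.03]
  ],
  "roll": [0,0,0,10,20,30,40,50],
  "claw": [0.02,0.03,0.03,0.03,0.03,0.03,0.03,0.03]
}}

```text
clock: 13.32
position: [661.2, 28.7, 350.0]
ee_rot: [0.925, 0.379, 0.001, 0.0]
contact_force: [-0.3, -0.8, 0.2]
gripper_width: 29.5
grasp_force: 0.0
```

>>> {"method": "carry_out", "body": {
  "slide": [
    [0,0,0],
    [0,0,0],
    [0,0,0],
    [0,0,0],
    [0,0,0],
    [0,0,0],
    [0,0,0],
    [0,0,0]
  ],
  "roll": [10,20,30,40,50,60,70,80],
  "claw": [0.03,0.03,0.03,0.03,0.03,0.03,0.03,0.03]
}}

```text
clock: 14.32
position: [661.2, 28.7, 350.0]
ee_rot: [0.952, -0.305, 0.0, -0.0]
contact_force: [-0.0, -0.6, -1.5]
gripper_width: 29.9
grasp_force: 0.0
```

>>> {"method": "carry_out", "body": {
  "slide": [
    [0,0,0],
    [0,0,0],
    [0,0,0],
    [0,0,0],
    [0,0,0],
    [0,0,0]
  ],
  "roll": [10,20,30,40,50,50],
  "claw": [0.03,0.03,0.03,0.03,0.03,0.03]
}}

```text
clock: 15.08
position: [661.2, 28.7, 349.8]
ee_rot: [0.737, -0.676, 0.0, -0.0]
contact_force: [-0.6, -1.0, 0.9]
gripper_width: 30.0
grasp_force: 0.0
```

>>> {"method": "carry_out", "body": {
  "slide": [
    [0,0,0.01],
    [0,0,0.02],
    [0,0,0.03],
    [0,0,0.03],
    [0,0,0.03],
    [0,0,0.03]
  ],
  "roll": [0,0,0,0,0,0],
  "claw": [0.03,0.03,0.03,0.016,0.014,0.014]
}}

```text
clock: 15.82
position: [661.3, 28.7, 319.5]
ee_rot: [0.736, -0.677, 0.0, -0.0]
contact_force: [0.9, -0.3, 0.2]
gripper_width: 13.9
grasp_force: 0.0
```

```bash
python3 c.py w7
```

```text
[661.28  28.74 319.48] [ 0.29  0.51 -0.01  0.   -1.05 -0.2 ] 15.825 13.922210389953808 [ 0.91 -0.26  0.24] [-0.   -0.01  0.05]

-22 -3.5122677136724896 4.049496725186944 0.2686145057572271 156.5460607823564
-18 -3.4669120906851347 4.031621758378604 0.28235483384673454 155.34873832931154
-14 -3.463058002362962 3.9766291998482295 0.25678559874263374 155.381704956398
14 -3.248172348209134 4.240437620302504 0.4961326360466849 154.48988195847699
18 -3.234406383646979 4.221036875854584 0.4933152461038026 155.2902706259933
22 -3.2335539915199316 4.236526155484756 0.5014860819824123 155.75728739895354
x -23.651724612896956 26.290085388697207
-6.885156966641102 6.958255852315157
-6.858796835007553 6.93076807818347
```

>>> {"method": "carry_out", "body": {
  "slide": [
    [0,0.0001,0],
    [0,0.0001,0],
    [0,0.0001,0],
    [0,0.0001,0],
    [0,0.0001,0]
  ],
  "roll": [0,0,0,0,0],
  "claw": [0.012,0.0105,0.0095,0.0088,0.0084]
}}

```text
clock: 16.5
position: [661.0, 28.7, 319.0]
ee_rot: [0.736, -0.677, -0.0, 0.0]
contact_force: [1.1, -0.2, -0.0]
gripper_width: 8.2
grasp_force: 0.0
```

```bash
python3 c.py w8
```

```text
[661.04  28.72 318.97] [ 0.29  0.51 -0.01  0.   -1.05 -0.2 ] 16.5 8.15572155310647 [ 1.08 -0.18 -0.05] [ 0.02 -0.03  0.02]

-22 -3.939875362127027 3.611220667173704 -0.16432734747666133 155.58977505033974
-18 -3.941319685911846 3.5732636730074323 -0.18402800645220685 154.84994405427958
-14 -3.9008231516538285 3.535794903598004 -0.18251412402791223 154.690216260546
14 -3.6824726586790257 3.7938853329584425 0.055706337139708406 154.74494033492692
18 -3.6412713980558635 3.7281606381190406 0.043444620031588554 154.95510805728728
22 -3.6848906867502835 3.7724339896607 0.04377165145520823 155.04248519291573
x -24.82545193189766 26.439921830689137
-4.122889695129092 4.179010193385464
-4.159969259789363 4.225120051260076
```

Well centred. Gripping and turning the second bite, 162° (360° in total).

>>> {"method": "carry_out", "body": {
  "slide": [
    [0,0,0],
    [0,0,0],
    [0,0,0],
    [0,0,-0.0001],
    [0,0,-0.0002],
    [0,0,-0.0004],
    [0,0,-0.0005],
    [0,0,-0.0007]
  ],
  "roll": [0,0,0,-6,-14,-22,-32,-42],
  "claw": [0.0078,0.007,0.006,0.006,0.006,0.006,0.006,0.006]
}}

```text
clock: 17.55
position: [661.1, 28.7, 319.8]
ee_rot: [0.931, -0.365, 0.0, -0.0]
contact_force: [0.2, -0.6, -0.6]
gripper_width: 6.7
grasp_force: 39.9
```

>>> {"method": "carry_out", "body": {
  "slide": [
    [0,0,-0.0002],
    [0,0,-0.0003],
    [0,0,-0.0005],
    [0,0,-0.0007],
    [0,0,-0.0008],
    [0,0,-0.001],
    [0,0,-0.0012],
    [0,0,-0.0013]
  ],
  "roll": [-10,-20,-30,-40,-50,-60,-70,-80],
  "claw": [0.006,0.006,0.006,0.006,0.006,0.006,0.006,0.006]
}}

```text
clock: 18.55
position: [661.2, 28.8, 321.2]
ee_rot: [0.948, 0.319, 0.0, 0.0]
contact_force: [0.7, 0.5, 1.0]
gripper_width: 6.8
grasp_force: 40.0
```

>>> {"method": "carry_out", "body": {
  "slide": [
    [0,0,-0.0002],
    [0,0,-0.0003],
    [0,0,-0.0005],
    [0,0,-0.0007],
    [0,0,-0.0007]
  ],
  "roll": [-10,-20,-30,-40,-40],
  "claw": [0.006,0.006,0.006,0.006,0.006]
}}

```text
clock: 19.18
position: [661.2, 28.8, 321.9]
ee_rot: [0.784, 0.621, 0.0, 0.0]
contact_force: [0.0, 0.1, 0.2]
gripper_width: 7.0
grasp_force: 40.0
```

```bash
python3 c.py w9
```

```text
[661.16  28.81 321.86] [ 0.29  0.51 -0.01 -0.   -1.05  2.62] 19.175 6.952406582549819 [0.04 0.1  0.21] [ 0.22 -0.13  0.07]

-22 -3.288666090041526 3.7994945267578397 0.2554142183581569 155.9934749006466
-18 -3.2631042318211856 3.760320891378908 0.24860832977886127 154.7344479546402
-14 -3.22454192577767 3.739860996013771 0.2576595351180506 155.03225006760402
14 -3.9164695099506774 4.014034961555071 0.04878272580219667 154.68061530279869
18 -3.8849834712931837 3.9785249694223297 0.046770749064573014 155.13384486342247
22 -3.907213009056226 3.999251515963399 0.04601925345358637 155.62796844393532
x -25.246352811893487 26.178380650857974
-3.1577655347033367 3.610710743560153
-3.1594215048201657 3.648725962965021
```

The nut has climbed about 6 mm, so the foot is clear of the lips. Now I'll release, lift, go behind it on the lid side and close the fingers for the push.

>>> {"method": "carry_out", "body": {
  "slide": [
    [0,0,0],
    [0,0,0],
    [0,0,0],
    [0,0,0],
    [0,0,-0.015],
    [0,0,-0.032],
    [0,0,-0.035],
    [0,0,-0.035]
  ],
  "roll": [0,0,0,0,0,0,0,0],
  "claw": [0.0075,0.009,0.02,0.03,0.03,0.03,0.03,0.03]
}}

```text
clock: 20.23
position: [660.9, 28.7, 357.4]
ee_rot: [0.783, 0.621, 0.001, 0.0]
contact_force: [0.1, 0.6, 0.3]
gripper_width: 30.1
grasp_force: 0.0
```

>>> {"method": "carry_out", "body": {
  "slide": [
    [0.003,-0.018,0],
    [0.006,-0.036,0],
    [0.006,-0.036,0],
    [0.006,-0.036,0.01],
    [0.006,-0.036,0.022],
    [0.006,-0.036,0.034],
    [0.006,-0.036,0.038],
    [0.006,-0.036,0.038]
  ],
  "roll": [0,0,0,0,0,0,0,0],
  "claw": [0.01,0,0,0,0,0,0,0]
}}

```text
clock: 21.22
position: [627.5, 42.7, 318.1]
ee_rot: [0.783, 0.621, -0.0, -0.0]
contact_force: [-0.0, 0.2, -0.3]
gripper_width: -0.0
grasp_force: 0.0
```

```bash
python3 look.py w10 150 170|head -1
```

```text
[627.45  42.69 318.13] [ 0.32  0.46 -0.1   0.   -1.01  2.59] 21.225 -0.016851636886805042 [-0.04  0.24 -0.28] [-0.05 -0.03  0.  ]
```

View pics/w10.png

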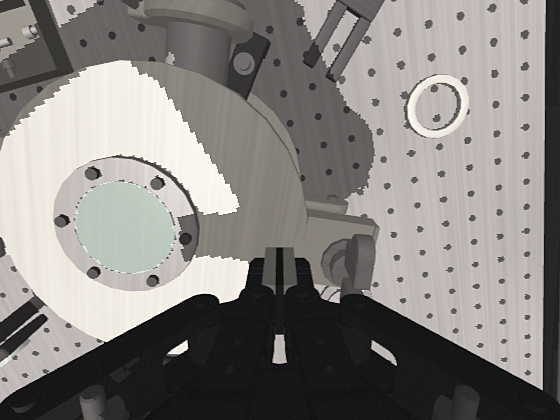

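The closed fingers are at (278, 275) and the nut stands just outward of them at (350, 262). Pushing outward gently.

>>> {"method": "carry_out", "body": {
  "slide": [
    [-0.001,0.006,0],
    [-0.002,0.011,0],
    [-0.0025,0.015,0],
    [-0.003,0.018,0],
    [-0.0035,0.021,0],
    [-0.004,0.024,0],
    [-0.0045,0.028,0]
  ],
  "roll": [0,0,0,0,0,0,0],
  "claw": [0,0,0,0,0,0,0]
}}

```text
clock: 22.15
position: [653.7, 31.9, 318.7]
ee_rot: [0.783, 0.622, -0.0, -0.0]
contact_force: [-0.2, 0.5, 0.5]
gripper_width: 0.1
grasp_force: 0.1
```

>>> {"method": "carry_out", "body": {
  "slide": [
    [-0.0008,0.005,0],
    [-0.0016,0.01,0],
    [-0.0024,0.015,0],
    [-0.0032,0.02,0],
    [-0.004,0.025,0],
    [-0.0048,0.03,0],
    [-0.0056,0.035,0],
    [-0.0056,0.035,0]
  ],
  "roll": [0,0,0,0,0,0,0,0],
  "claw": [0,0,0,0,0,0,0,0]
}}

```text
clock: 23.15
position: [686.7, 18.4, 318.6]
ee_rot: [0.784, 0.621, 0.0, 0.0]
contact_force: [-0.9, -0.5, -1.1]
gripper_width: 0.2
grasp_force: 0.0
```

```bash
python3 look.py w11 150 170|head -1
```

```text
[686.69  18.37 318.57] [ 0.26  0.55  0.06  0.   -1.08  2.65] 23.15 0.22833496768715156 [-0.87 -0.48 -1.1 ] [0.03 0.02 0.01]
```

View pics/w11.png

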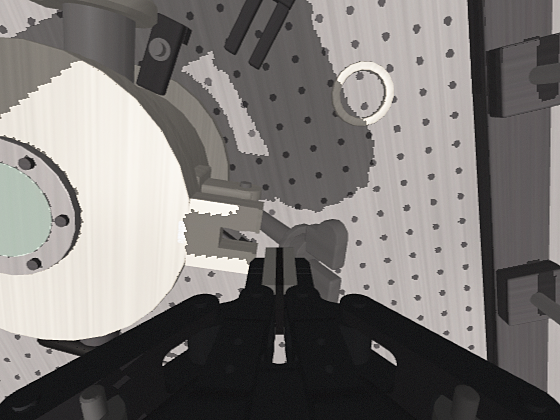

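The bolt has tipped over, now at (310, 240), and the slot is empty. I'll lift away, open, turn so the pads close across the lug, and check the bolt from the side camera.

>>> {"method": "carry_out", "body": {
  "slide": [
    [0,0,-0.02],
    [0,0,-0.05],
    [0.0044,-0.015,-0.05],
    [0.0044,-0.029,-0.05],
    [0.0044,-0.029,-0.05],
    [0.0044,-0.029,-0.05],
    [0.0044,-0.029,-0.05],
    [0.0044,-0.029,-0.05]
  ],
  "roll": [0,0,10,20,30,40,50,60],
  "claw": [0,0,0.02,0.04,0.06,0.06,0.06,0.06]
}}

```text
clock: 24.2
position: [658.9, 29.5, 368.8]
ee_rot: [0.99, 0.144, -0.0, -0.0]
contact_force: [0.3, -0.1, -0.4]
gripper_width: 60.1
grasp_force: 0.0
```

>>> {"method": "carry_out", "body": {
  "slide": [
    [0,0,0],
    [0,0,0],
    [0,0,0],
    [0,0,0],
    [0,0,0]
  ],
  "roll": [10,20,30,39.1,39.1],
  "claw": [0.06,0.06,0.06,0.06,0.06]
}}

```text
clock: 24.82
position: [659.0, 29.5, 368.8]
ee_rot: [0.981, -0.192, -0.0, -0.0]
contact_force: [-0.7, -0.3, -0.0]
gripper_width: 60.2
grasp_force: 0.0
```

```bash
python3 look.py w12 150 170|head -1; python3 - <<'E'
from h import *
np.set_printoptions(precision=2,suppress=True)
f=np.load("w12.npz");P,u,v=cloud(f["z"],f["T"],f["K"])
st=read_state();print(st["ee_rot"])
h=st["position"][2]-P[:,2]
k=(abs(h-125)<3)&(abs(P[:,1])<26)&(P[:,0]>-15)&(P[:,0]<40);Q=P[k]
print("x,y range",Q[:,0].min(),Q[:,0].max(),Q[:,1].min(),Q[:,1].max(),np.median(h[k]))
for x in range(-12,24,4):
    s=Q[abs(Q[:,0]-x)<2]; print(x,s[:,1].min(),s[:,1].max(),np.percentile(s[:,1],[50]) if len(s) else 0)
for a in (130,140,150):
    s=P[(abs(P[:,2]-a)<3)&(abs(P[:,0])<14)&(abs(P[:,1])<50)];print(s[s[:,1]<0,1].max(),s[s[:,1]>0,1].min())
b=(h>40)&(h<100)&(P[:,0]>15)&(P[:,0]<110)&(abs(P[:,1])<32);print("bolt x",np.percentile(P[b,0],[5,95]),"h",np.percentile(h[b],[5,50,95]))
p=get_image("side");save(p,"s2.png",(180,170,360,310),4)
E
```

```text
[659.    29.54 368.78] [ 0.29  0.47  0.05 -0.   -1.15  0.89] 24.825 60.19874352689298 [-0.74 -0.31 -0.  ] [0.01 0.03 0.03]
[ 0.98 -0.19 -0.   -0.  ]
x,y range -14.991320076896486 18.06763594189878 -20.185409643540755 19.945578532481978 125.26730983729007
-12 -19.63433670465627 19.40691751255534 [-0.44]
-8 -20.185409643540755 19.309388989198094 [-0.08]
-4 -20.08155971945213 19.945578532481978 [-0.08]
0 -20.010336976864927 19.842313566719472 [-6.45]
4 -19.9297343278578 19.709120666848758 [6.26]
8 -19.845014864202 19.72326781439709 [-6.39]
12 -19.71965902391094 19.507929366040162 [6.23]
16 -20.065831614251817 19.492183622148193 [-0.11]
20 -18.835573842735105 11.60502862578075 [-11.11]
-29.4757434343601 29.75069382043152
-29.515919169232642 29.754390190026268
-29.521937194199285 29.751765825801918
bolt x [ 23.95 101.11] h [47.88 54.09 64.65]Traceback (most recent call last):
  File "look.py", line 5, in <module>
    nutfit(np.load(n+".npz"),*map(float,sys.argv[2:4]))
    ~~~~~~^^^^^^^^^^^^^^^^^^^^^^^^^^^^^^^^^^^^^^^^^^^^^
  File "m.py", line 6, in nutfit
    Q=P[k];top=np.percentile(Q[:,2],5);print("top z",top,"n",len(Q))
               ~~~~~~~~~~~~~^^^^^^^^^^
    return _quantile_unchecked(
        a, q, axis, out, overwrite_input, method, keepdims, weights)
    return _ureduce(a,
                    func=_quantile_ureduce_func,
    ...<5 lines>...
                    overwrite_input=overwrite_input,
                    method=method)
    r = func(a, **kwargs)
    result = _quantile(arr,
                       quantiles=q,
    ...<2 lines>...
                       out=out,
                       weights=wgt)
    slices_having_nans = np.isnan(arr[-1, ...])
                                  ~~~^^^^^^^^^
IndexError: index -1 is out of bounds for axis 0 with size 0
```

View pics/s2.png

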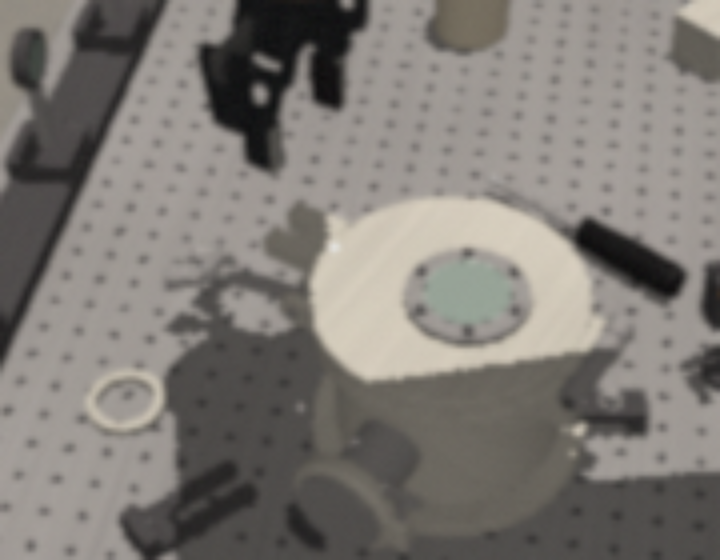

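Depth confirms the bolt lies flat, 48–65 mm high and reaching 100 mm outward. The lug is centred between the pads (±20 against ±29.6). Descending and pinching.

>>> {"method": "carry_out", "body": {
  "slide": [
    [0,0,0.03],
    [0,0,0.06],
    [0,0,0.08],
    [0,0,0.09],
    [0,0,0.094],
    [0,0,0.094],
    [0,0,0.094],
    [0,0,0.094]
  ],
  "roll": [0,0,0,0,0,0,0,0],
  "claw": [0.06,0.06,0.06,0.06,0.06,0.046,0.042,0.0405]
}}

```text
clock: 25.92
position: [659.3, 29.5, 275.5]
ee_rot: [0.981, -0.193, 0.001, -0.0]
contact_force: [-0.0, 0.7, 0.7]
gripper_width: 40.6
grasp_force: 0.0
```

>>> {"method": "carry_out", "body": {
  "slide": [
    [0,0,0],
    [0,0,0],
    [0,0,0],
    [0,0,0]
  ],
  "roll": [0,0,0,0],
  "claw": [0.039,0.036,0.033,0.033]
}}

```text
clock: 26.42
position: [659.3, 29.7, 275.7]
ee_rot: [0.981, -0.193, 0.001, -0.0]
contact_force: [-0.5, 1.4, 5.7]
gripper_width: 39.0
grasp_force: 60.8
```

>>> {"method": "carry_out", "body": {
  "slide": [
    [-0.0001,0,-0.006],
    [-0.0004,0,-0.0121],
    [-0.001,0,-0.0202],
    [-0.0023,0,-0.0302],
    [-0.004,0,-0.0401],
    [-0.004,0,-0.0401]
  ],
  "roll": [0,0,0,0,0,0],
  "claw": [0.033,0.033,0.033,0.033,0.033,0.033]
}}

```text
clock: 27.18
position: [654.5, 31.7, 314.6]
ee_rot: [0.981, -0.193, -0.002, -0.0]
contact_force: [-0.5, 5.5, -7.4]
gripper_width: 38.8
grasp_force: 62.1
```

```bash
python3 look.py w13 150 170 2>/dev/null|head -1; python3 - <<'E'
from h import *
f=np.load("w13.npz");P,u,v=cloud(f["z"],f["T"],f["K"])
st=read_state();h=st["position"][2]-P[:,2]
k=(P[:,0]<-50)&(P[:,0]>-120)&(abs(P[:,1])<60)&(h>90)&(h<200);Q=P[k]
print(len(Q)); 
for x in range(-120,20,10):
    s=h[(abs(P[:,0]-x)<5)&(abs(P[:,1])<70)&(h>100)&(h<190)];print(x,len(s),np.median(s) if len(s) else 0)
E
```

```text
[654.53  31.7  314.63] [ 0.29  0.51 -0.03 -0.   -1.04  0.89] 27.175 38.84246601733076 [-0.49  5.53 -7.43] [ 1.17 -0.37 -0.04]
478
-120 0 0
-110 0 0
-100 0 0
-90 21 146.20860997930862
-80 301 147.6858367496758
-70 520 149.3907279467908
-60 365 151.16956622407986
-50 450 153.66961736974127
-40 1520 155.2006845658672
-30 1505 157.1911418367245
-20 1860 158.7869000994147
-10 1808 161.31548269805495
0 2408 163.0690437986043
10 4368 168.2065726282818
```

>>> {"method": "carry_out", "body": {
  "slide": [
    [-0.0028,0,-0.0118],
    [-0.0063,0,-0.0234],
    [-0.0104,0,-0.0348],
    [-0.0152,0,-0.0459],
    [-0.0207,0,-0.0567],
    [-0.0269,0,-0.0672],
    [-0.0336,0,-0.0773],
    [-0.0409,0,-0.0869]
  ],
  "roll": [0,0,0,0,0,0,0,0],
  "claw": [0.033,0.033,0.033,0.033,0.033,0.033,0.033,0.033]
}}

```text
clock: 28.22
position: [616.0, 47.4, 398.9]
ee_rot: [0.981, -0.193, -0.004, -0.0]
contact_force: [-0.0, 6.8, -14.5]
gripper_width: 38.5
grasp_force: 62.1
```

>>> {"method": "carry_out", "body": {
  "slide": [
    [-0.0079,0,-0.0092],
    [-0.0164,0,-0.0179],
    [-0.0253,0,-0.0261],
    [-0.0347,0,-0.0337],
    [-0.0446,0,-0.0408],
    [-0.0514,0,-0.0451],
    [-0.0514,0,-0.0451]
  ],
  "roll": [0,0,0,0,0,0,0],
  "claw": [0.033,0.033,0.033,0.033,0.033,0.033,0.033]
}}

```text
clock: 29.1
position: [568.0, 67.0, 443.8]
ee_rot: [0.981, -0.193, -0.004, -0.0]
contact_force: [-3.1, 7.7, -13.2]
gripper_width: 38.3
grasp_force: 63.8
```

```bash
python3 - <<'E'
from h import *
p=get_image("side");save(p,"s3.png",(160,130,380,310),3)
E
```

```text
(no output)
```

View pics/s3.png

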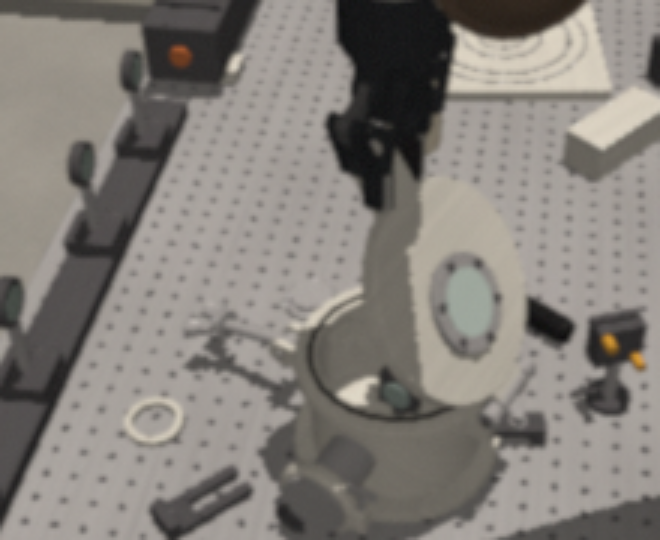

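The lid stands at about 57°, held at (390, 190), and the bolt lies outward at (220, 325). Releasing and withdrawing upward.

>>> {"method": "carry_out", "body": {
  "slide": [
    [0,0,0],
    [0,0,0],
    [0,0,0],
    [0,0,0],
    [0,0,0],
    [0,0,-0.015],
    [0.01,0,-0.04],
    [0.02,0,-0.06]
  ],
  "roll": [0,0,0,0,0,0,0,0],
  "claw": [0.037,0.039,0.045,0.06,0.065,0.065,0.065,0.065]
}}

```text
clock: 30.15
position: [588.6, 58.0, 509.6]
ee_rot: [0.981, -0.193, 0.001, -0.0]
contact_force: [1.0, -0.1, -0.3]
gripper_width: 64.8
grasp_force: 0.0
```

>>> {"method": "carry_out", "body": {
  "slide": [
    [0.02,0,-0.02],
    [0.06,0,-0.03],
    [0.1,0,-0.03],
    [0.1,0,-0.03],
    [0.1,0,-0.03]
  ],
  "roll": [0,0,0,0,0],
  "claw": [0.065,0.065,0.065,0.065,0.065]
}}

```text
clock: 30.78
position: [680.9, 20.3, 537.4]
ee_rot: [0.981, -0.193, 0.0, 0.0]
contact_force: [-0.5, -0.0, 0.1]
gripper_width: 64.7
grasp_force: 0.0
```

```bash
python3 - <<'E'
from h import *
np.set_printoptions(precision=1,suppress=True)
st=read_state();p=get_image("wrist");P,u,v=cloud(p["z_map"],Tcam(p,st),p["mtx"])
c=np.array([561.7,69.0]);e=np.array([.926,-.378]);A=P[:,:2]-c;X=A@e;Y=A@[.378,.926]
for p2 in ("side","scene"):
    q=get_image(p2);P,u,v=cloud(q["z_map"],Tcam(q,None),q["mtx"]);A=P[:,:2]-c;X=A@e;Y=A@[.378,.926]
    k=(abs(Y)<60)&(X>-95)&(X<60)&(P[:,2]>150)&(P[:,2]<330);
    m=np.polyfit(X[k],P[k,2],1) if k.sum()>20 else 0;print(p2,"lid pts",k.sum(),"slope deg",np.degrees(np.arctan(m)),"max z",P[k,2].max() if k.any() else 0)
    b=(abs(Y)<30)&(X>130)&(X<200)&(P[:,2]>25)&(P[:,2]<200);print("bolt X,z",np.percentile(X[b],[5,95]),np.percentile(P[b,2],[5,50,95]))
save(q,"fin.png",(180,100,430,350),2.4)
print(st["contact_force"],st["clock"])
E
```

```text
side lid pts 2637 slope deg [53.4 89.8] max z 303.60079480941454
bolt X,z [136.5 197.9] [43.9 53.3 62.1]
scene lid pts 1060 slope deg [58.2 89.8] max z 302.9863372756842
bolt X,z [135.4 198.6] [45.6 52.9 61.4]
[-0.5 -0.   0.1] 30.775
```

View pics/fin.png

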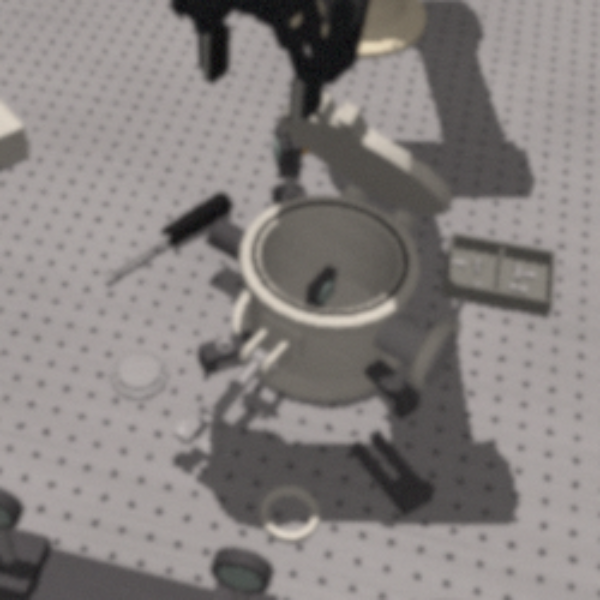

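The lid stands open at about 55° (lug up at (345, 110)), the bolt lies down outward at (230, 400), the bystanders are where they were and the arm is clear.

```bash
python3 -c "
from bench import job_done
print(job_done())"
```

```text
the job is handed in; nothing more can be done
None
```

The chamber is open and the job is handed in at about 31 s: the nut was unscrewed one full turn, the bolt lies down outward, the lid stands at about 55°, and no more than about 2 N showed at the wrist while I worked the nut and bolt.

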